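# Turn the heat sink over under the low shelf and wedge it fast

## Task

The finned heat sink lies flat side up on the front ledge of the fixture, partly under the low clear shelf. Tip it over backwards beneath the shelf onto the raised bed so that it lies flat with its fins up, without pulling it forward off the ledge; then drive the loose yellow wedge along its slot until it locks the heat sink tight against the fence on the other side. Leave the two bottles alone.

Things in the scene. Friction and masses are not known exactly. Their poses are not given: they have to be found in the camera images.
- fixture: fixed grey clamping fixture; origin at desk height below its step, x from the open front to the back, y left, z up; turned 0.85 to 1.35 rad to the left; 'fixture' numbers: mm in this frame. Front ledge: top z 45, x -55 to 0, y -62 to 63, open air before it. Raised bed: top z 53, x 0 to 98, back stop there 17 higher. Left fence: inner face y 63, top z 67, x -55 to 108
- step (a point): middle of the bed's front edge (fixture 0, 0, 53): an 8 mm step up from the front ledge, along y, against which the heat sink's back edge lies and over which it tips
- shelf_edge (a point): middle of the orange front edge of the low clear shelf, on its underside (fixture -28, -15, 160). The shelf is 10 thick, reaches back to x 112, y -147 to 117, on thin posts at x -12 and 100, y -135 and 105. A shut gripper tilted 45 degrees gets its tips in below this edge
- slot (a point): front end of the wedge slot's floor (fixture -100, -82, 53), along the fixture's right side. The floor is 53 high, y below -62; the slot's outer rail, x -95 to 95, top z 77, has a slanting inner face at y = -79 + x/8. Free desk in front of it
- heatsink: loose aluminium heat sink 80 (x) x 120 (y) x 20 mm, 0.28 kg, origin at its centre; flat face with orange pad on +z, 11 fins along x (10 high) on -z. Starts fins down on the ledge; its front 25 mm juts out over air, underside z 45: a fingertip fits under it to lift. Upright on the step it stands by itself; pushed on past about 105 degrees it falls over backwards to about 12 to 92 mm behind the step
- wedge: loose smooth yellow wedge 140 long (x), 28 high, 29.5 wide at its thick end, 12 at the thin end. Origin: centre of the thick end face, z 67; x points to the thin end, in the slot; -y side slants. Starts at fixture x -140 to -115; tight beside the turned heat sink at x about -60, y -72. It may stick short of that: push or tap the thick end again, 15 to 20 N; once tight it stays
- flux: bystander: dark red bottle with white cap, 34 mm wide, 78 high, on the robot's left
- ink: bystander: black bottle, 34 mm wide, 55 high, on the robot's right
There are look-alikes about, which are no part of the job. Of the things that look like the wedge, the largest one is meant.

How it is judged:
By the outcome, as a careful person would: the job done as asked, in the order asked, and still so for the second after the job is handed in, with the robot touching nothing.
It also fails if it takes over 48 s, if anything falls off the work surface, if the arm or the gripper's body presses on something with over 40 N, if the wrist force passes 120 N, or if a joint passes its speed limit or range.

## Robot

A 6-joint arm with a two-finger parallel gripper is mounted at the origin on a cart in front of the work surface, level with it; the furniture and walls round the work are solid. World frame = base frame: x ahead of the robot, y to its left, z up, the work surface at z = 0. Lengths are in m, angles in rad, forces in N, time in s.
With the tool pointing down it reaches from about 0.375 to 0.975 m from the base axis. Payload 3.8 kg.
Tool frame: the origin (TCP) lies midway between the tips of the shut fingers; the grasp point (between the pads) lies 19 mm behind it; z points along the fingers, y is the direction in which the jaws open and shut (so a half turn about z gives the same grasp; the last joint's range is limited). The gripper opens to 85 mm and grips with 20 to 120 N. Pads are 22 mm wide; open, the fingers measure 114 mm over their backs; the gripper's body (76 mm by 85 mm) begins 54 mm behind the grasp point. The pads swing forward as they close: fully open they stand 13 mm farther back than shut.
Start: joints at [-1.286, 0.264, 1.604, -0, 1.274, -0.037], TCP at [0.213, -0.64, 0.231] pointing down, gripper open.
Joint ranges: [-2.63, 2.63], [-0.94, 2.18], [0.31, 2.57], [-1.31, 4.45], [0, 2.66], [-2.55, 2.55]. Speed limits (rad/s): [2.57, 2.57, 3.14, 3.14, 3.14, 3.14].

## Interface

Orientations are given as a rotation vector (axis times angle).
In Python, from workcell import readout, read_camera, camera_params, bot gives the robot as it stands.
- The arm moves only by the tool apply_moves, never from a script. Its argument "plan" is a list that holds one entry, the list of rows, each a list of 7 numbers: the shift along the tool's x, y, z each as a share of 1000 mm, from -1 to 1, then the turn, a rotation vector about the tool's x, y, z each as a share of pi rad, from -1 to 1, then the gripper command: -1 is fully open, 1 is shut, values between are in proportion. A call has exactly 8 rows; each row is the pose to reach, as a shift and turn from the pose commanded when the call began, along the tool's axes at that moment, turning the shorter way round; what a row does not reach only later rows make up. A row lasts 1/12 s, in which the tool goes at most 41.7 mm and 7.16 degrees, less where a joint would pass 70% of its speed; a pose out of reach is approached as far as the arm can. A call with a number of a shift or a turn outside -1 to 1 is refused whole. A call with a gripper value outside its range is refused whole. The fingers move at their own pace and stop on an object; "force" is the grip in N (left out, the last holds). Time passes only in rows, so rows that repeat a pose let the fingers close, or fill a call up. It gives the time, the measured TCP pose, the force and the opening at its end, in the units of the state.
- readout.read_state(): the state, without advancing time (a new reading comes with each control period).
- read_camera(name): name is "scene" or "side" or "wrist"; returns the picture (384x512x3 uint8, red, green, blue); there is no depth.
- camera_params(name): a dict with "fovy" (degrees; the focal length in pixels is half the picture's height over the tangent of half this angle, whatever the lens; pixels are square), "cx", "cy" (the principal point, pixels), "k1" (the pictures are not rectified: a ray, as slopes to the right and down, at radius r is drawn at 1 + k1 r^2 times it, then the intrinsics apply), "rvec" (rotation vector, rad) and "tvec" (3), from world to camera coordinates, as OpenCV has them; the wrist camera has in their place "hand_eye" (4x4, takes a point from camera to tool coordinates, whose origin is the TCP and whose axes are the flange's). Camera axes: x right, y down, z forward; pixel columns grow to the right and rows downward; lengths in m; the calibration is good to about 2 mm. A picture is of the moment at which its call begins: read the wrist's pose just before it. camera_params takes no time and is no camera call.
- bot.finish_job(): hands the job in, once; it reports no verdict.
The state is a dict: "time": time; "q": joint angles; "joint_vel": joint speeds; "joint_torque": joint torques, N m; "tool_pos": TCP position; "tcp_rot": TCP orientation; "wrist_force": force on the tool from outside, world axes, zero at the start; "torque": the same for the moment, N m; "width": opening from 0.0 (shut) to 1.0 (fully open).
Only numpy, scipy, OpenCV 4.12 (cv2) and the standard library are available. Lean on these libraries where they do the work, as an engineer would, in place of code of your own. Each camera call takes 0.05 s, during which the arm holds its last target.

## Working session

There is one attempt and no reset: what is moved stays moved. The work goes in short steps, Python scripts to look and compute and a tool call to move; the robot and the scene stay as the last step left them, time stands still between calls to the robot, and variables do not carry over. Pictures are saved under pics/ and viewed, and the job is handed in when it is done.

Besides the shell and the picture viewer there is one more tool, called after "Emit:" as name(argument=value, ...), one argument or row to a line, values as JSON. apply_moves: Moves the arm, as the interface text tells. Shift numbers are shares of 1000 mm and turn numbers shares of pi rad, none past 1 either way. Its arguments: {"type":"object","properties":{"plan":{"type":"array","items":{"type":"array","items":{"type":"array","items":{"type":"number","minimum":-1,"maximum":1}}}},"force":{"type":"number"}},"required":["plan"]}

```bash
mkdir -p pics; ls
python3 - <<'E'
from workcell import readout, read_camera, camera_params, bot
import cv2
print(readout.read_state())
for n in ("scene","side","wrist"):
    print(n,camera_params(n))
    cv2.imwrite(f"pics/{n}0.png",read_camera(n)[:,:,::-1])
E
```

```text
pics
{'time': 0.0, 'q': array([-1.28589341e+00,  2.64815920e-01,  1.60535209e+00, -1.98133363e-05,
        1.27373987e+00, -3.68884866e-02]), 'joint_vel': array([ 2.51884650e-05, -1.48986721e-03,  6.94975742e-04, -3.13230719e-04,
        1.53031721e-03,  3.13105893e-04]), 'joint_torque': array([-9.63925195e-04, -5.15116310e+01, -3.67314005e+01, -1.70903159e-04,
        1.27776770e-02,  1.69697199e-05]), 'tool_pos': array([ 0.21327252, -0.63964679,  0.2299316 ]), 'tcp_rot': array([-3.09874947e+00, -5.02932020e-01,  4.78998369e-04]), 'wrist_force': array([ 0.10462155, -0.24207427, -1.13321793]), 'torque': array([ 0.00065424, -0.00452231,  0.05652256]), 'width': 0.9966501515489671}
scene {'fovy': 46.05421974701277, 'cx': 257.42198584200577, 'cy': 192.11642959086277, 'k1': -0.13465900718613044, 'rvec': array([ 0.7766533 , -2.23048955,  1.45176802]), 'tvec': array([0.45591694, 0.23303807, 1.15212421])}
side {'fovy': 48.35587615333943, 'cx': 249.75195020666115, 'cy': 186.4058680433299, 'k1': -0.06145878652618795, 'rvec': array([ 2.17363583,  0.05649849, -0.01234219]), 'tvec': array([-0.59869709,  0.09447078,  1.31793051])}
wrist {'fovy': 64.54229455406367, 'cx': 255.40473931611297, 'cy': 190.12454858684603, 'k1': -0.015440330113203112, 'hand_eye': array([[ 4.48613027e-04, -9.50933426e-01, -3.09395246e-01,
         8.09584016e-02],
       [ 9.99999879e-01,  4.89591869e-04, -5.48046582e-05,
         7.28451064e-04],
       [ 2.03592978e-04, -3.09395184e-01,  9.50933530e-01,
        -1.43053736e-01],
       [ 0.00000000e+00,  0.00000000e+00,  0.00000000e+00,
         1.00000000e+00]])}
```

View pics/scene0.png

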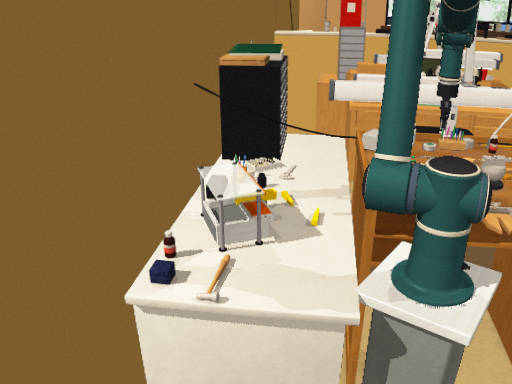

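View pics/side0.png

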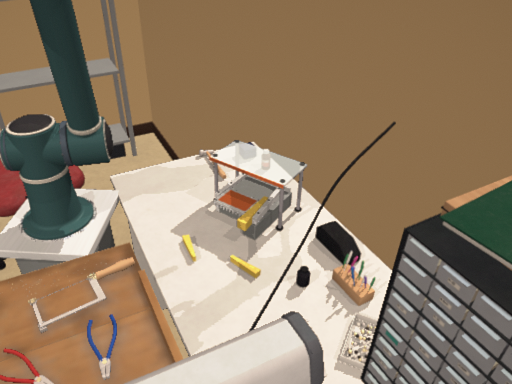

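View pics/wrist0.png

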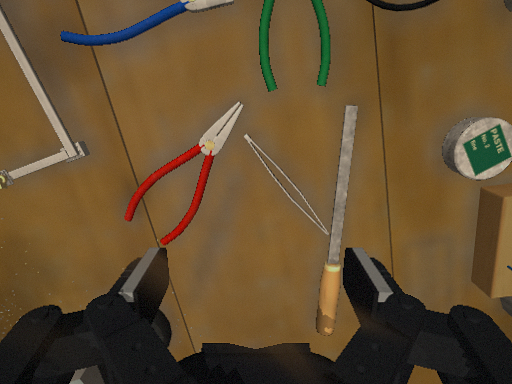

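Run:
```python
import cv2
a=cv2.imread("pics/side0.png")[130:290,150:330]; cv2.imwrite("pics/side0c.png",cv2.resize(a,None,fx=3.7,fy=3.7,interpolation=cv2.INTER_CUBIC))
a=cv2.imread("pics/scene0.png")[150:305,140:335]; cv2.imwrite("pics/scene0c.png",cv2.resize(a,None,fx=3.8,fy=3.8,interpolation=cv2.INTER_CUBIC))
```

```text
(no output)
```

View pics/side0c.png

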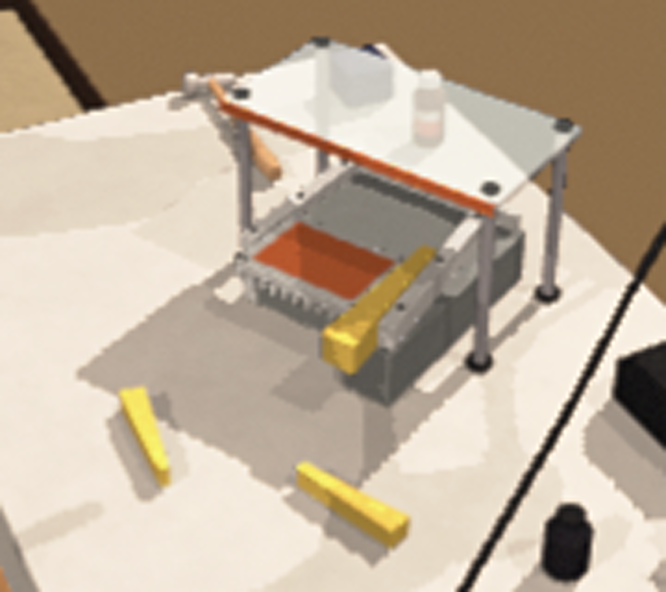

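View pics/scene0c.png

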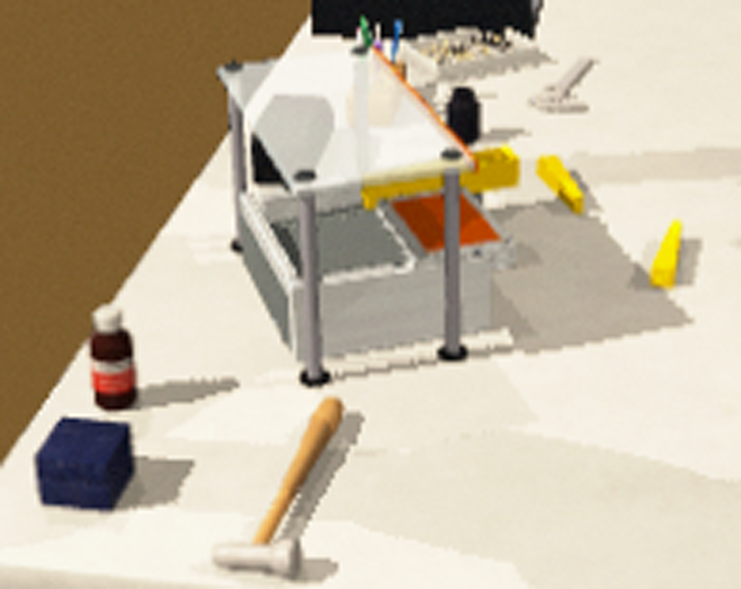

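```bash
cat > h.py <<'E'
import numpy as np, cv2
from scipy.optimize import least_squares
from scipy.spatial.transform import Rotation as R
from workcell import readout, read_camera, camera_params, bot
def K(p):
    f=192/np.tan(np.radians(p['fovy']/2)); return f
def cam(n,state=None):
    p=camera_params(n)
    if n=='wrist':
        s=state; T=np.eye(4);T[:3,:3]=R.from_rotvec(s['tcp_rot']).as_matrix();T[:3,3]=s['tool_pos']
        W=T@p['hand_eye']; Rm=W[:3,:3].T; t=-Rm@W[:3,3]
    else:
        Rm=R.from_rotvec(p['rvec']).as_matrix(); t=p['tvec']
    return p,Rm,t
def proj(c,P):
    p,Rm,t=c; X=np.atleast_2d(P)@Rm.T+t; s=X[:,:2]/X[:,2:]; r2=(s**2).sum(1,keepdims=True)
    return s*(1+p['k1']*r2)*K(p)+[p['cx'],p['cy']]
def ray(c,uv):
    p,Rm,t=c; d=(np.array(uv,float)-[p['cx'],p['cy']])/K(p); s=d.copy()
    for _ in range(10): s=d/(1+p['k1']*(s@s))
    return -Rm.T@t, Rm.T@np.append(s,1)
def plane(c,uv,z):
    o,d=ray(c,uv); return o+d*(z-o[2])/d[2]
E
python3 - <<'E'
from h import *
si,sc=cam('side'),cam('scene')
S=lambda x,y:(x/3.7+150-.4,y/3.7+130-.4); C=lambda x,y:(x/3.8+140-.4,y/3.8+150-.4)
obs=[(si,S(241,93),(-12,105,172)),(si,S(490,188),(-12,-135,172)),(si,S(564,125),(100,-135,172)),(si,S(320,42),(100,105,172)),
(si,S(480,362),(-12,-135,3)),(si,S(548,292),(100,-135,3)),
(sc,C(305,176),(100,105,172)),(sc,C(452,155),(-12,105,172)),(sc,C(233,67),(100,-135,172)),(sc,C(360,48),(-12,-135,172)),
(sc,C(314,378),(100,105,3)),(sc,C(452,353),(-12,105,3)),(sc,C(238,246),(100,-135,3)),
(si,S(220,103),(-28,117,165)),(si,S(492,210),(-28,-147,165))]
def w(v,P): 
    c,s=np.cos(v[2]),np.sin(v[2]);P=np.array(P)/1000
    return np.array([v[0]+c*P[0]-s*P[1],v[1]+s*P[0]+c*P[1],P[2]])
f=lambda v:np.concatenate([proj(c,w(v,P))[0]-uv for c,uv,P in obs])
r=least_squares(f,[.6,0,1.1],loss='soft_l1'); print(r.x); print(f(r.x).reshape(-1,2).round(1))
for n,c in(('si',si),('sc',sc)):
    print(n,proj(c,[w(r.x,P) for P in [(0,0,53),(-100,-82,53),(-140,-72,67),(-120,-72,67)]]).round(0).tolist())
# wedge thick end in side image
print(plane(si,S(340,348),.067))
E
```

```text
[0.58014772 0.07288411 1.01096749]
[[-0.  -0.1]
 [ 0.2 -0.2]
 [-0.4 -0.2]
 [ 0.3 -0.5]
 [-0.3 -0.6]
 [-0.3 -0.1]
 [-0.  -0.4]
 [-0.4 -0.5]
 [-0.3 -0.4]
 [-0.3  0.4]
 [ 0.  -0.6]
 [-0.  -0.6]
 [ 1.3 -0.5]
 [-0.7  0.2]
 [ 0.2  0. ]]
si [[245.0, 196.0], [248.0, 223.0], [237.0, 225.0], [241.0, 221.0]]
sc [[244.0, 213.0], [265.0, 198.0], [277.0, 194.0], [271.0, 195.0]]
[ 0.57889202 -0.07806182  0.067     ]
```

Run:
```python
from h import *
si,sc=cam('side'),cam('scene')
for c in(si,sc): print(ray(c,(256,192)))
def tri(a,b):
    o1,d1=ray(si,a);o2,d2=ray(sc,b)
    A=np.stack([d1,-d2],1);t=np.linalg.lstsq(A,o2-o1,rcond=None)[0]
    p,q=o1+d1*t[0],o2+d2*t[1]; return (p+q)/2,np.linalg.norm(p-q)
for a,b in [((315,345),(336,90)),((395,123),(195,84)),((252,328),(357,137)),((303,276),(262,180)),((267,158),(169,246))]: print(tri(a,b))
a=cv2.imread("pics/scene0.png")[0:160,180:512]; cv2.imwrite("pics/scene0d.png",cv2.resize(a,None,fx=2.4,fy=2.4))
```

```text
(array([ 0.63454395, -1.00365537,  0.83326683]), array([-0.01522129,  0.81602215, -0.57815287]))
(array([-0.24768178,  1.03216499,  0.68032812]), array([ 0.57640578, -0.71123364, -0.40238422]))
(array([ 0.69863355, -0.653016  ,  0.32002153]), np.float64(0.03656440049556081))
(array([ 0.93768965, -0.08836064,  0.39465377]), np.float64(0.004371623723388257))
(array([ 0.57281621, -0.53858783,  0.1743862 ]), np.float64(0.11495100986516084))
(array([ 0.74537218, -0.22912772,  0.02539953]), np.float64(0.0018505570754580006))
(array([0.64258375, 0.33354097, 0.03440167]), np.float64(0.01057060548777319))
```

View pics/scene0d.png

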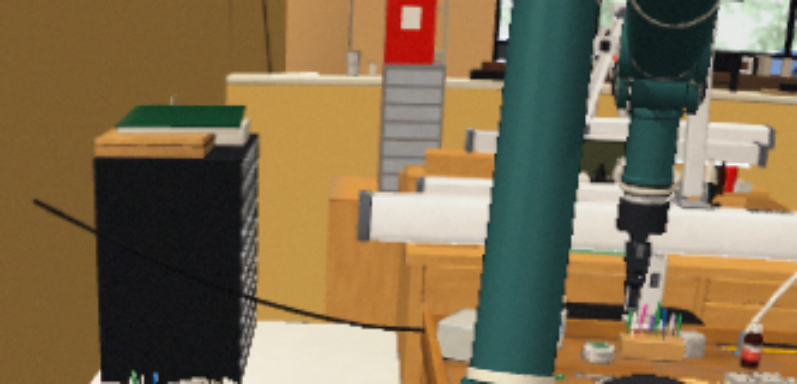

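```bash
cat >> h.py <<'E'
F=[0.58014772,0.07288411,1.01096749]
def f2w(P):
    c,s=np.cos(F[2]),np.sin(F[2]);P=np.array(P)/1000.
    return np.stack([F[0]+c*P[...,0]-s*P[...,1],F[1]+s*P[...,0]+c*P[...,1],P[...,2]],-1)
def w2f(W):
    c,s=np.cos(F[2]),np.sin(F[2]);W=np.array(W);dx=W[...,0]-F[0];dy=W[...,1]-F[1]
    return 1000*np.stack([c*dx+s*dy,-s*dx+c*dy,W[...,2]],-1)
def Rdes(alpha,yaw=0,flip=-1):
    a=np.radians(alpha); z=np.array([np.cos(a),0,-np.sin(a)]); y=np.array([0,flip,0.])
    return R.from_euler('z',F[2]+np.radians(yaw)).as_matrix()@np.stack([np.cross(y,z),y,z],1)
def goto(P,Rd,s=None):
    s=s or readout.read_state(); R0=R.from_rotvec(s['tcp_rot']).as_matrix()
    d=R0.T@(f2w(P)-s['tool_pos']); rv=R.from_matrix(R0.T@Rd).as_rotvec()
    print('shift',d.round(4),'turn',(rv/np.pi).round(4),'deg',np.degrees(np.linalg.norm(rv)).round(1))
def st():
    s=readout.read_state(); Rm=R.from_rotvec(s['tcp_rot']).as_matrix()
    Rf=R.from_euler('z',-F[2]).as_matrix()@Rm
    print('t',round(s['time'],2),'fix',w2f(s['tool_pos']).round(1),'z',Rf[:,2].round(3),'y',Rf[:,1].round(3),'q',s['q'].round(2),'wf',(R.from_euler('z',-F[2]).apply(s['wrist_force'])).round(1),'w',round(s['width'],2)); return s
E
python3 - <<'E'
from h import *
s=st()
for fl in(-1,1): goto((-230,0,220),Rdes(30,flip=fl))
# IK guess on wrist angles
q=s['q']
def wr(Rd,q1,s23):
    M=R.from_euler('ZY',[q1,s23]).as_matrix().T@Rd
    # z(q4)y(q5)z(q6+90)
    e=R.from_matrix(M).as_euler('ZYZ'); e[2]-=np.pi/2; return (e+np.pi)%(2*np.pi)-np.pi
print(R.from_matrix(R.from_euler('ZYZYZ',[q[0],q[1]+q[2],q[3],q[4],q[5]+np.pi/2]).as_matrix()).as_rotvec(), s['tcp_rot'])
for fl in(-1,1):
  for s23 in (1.6,1.9,2.2): print(fl,s23,wr(Rdes(30,flip=fl),-.4,s23))
E
```

```text
t 0.15 fix [-798.7  -67.6  230.3] z [ 0.001  0.001 -1.   ] y [-0.636 -0.772 -0.002] q [-1.29  0.26  1.61  0.    1.27 -0.04] wf [ 0.2 -0.4  1.1] w 1.0
shift [ 0.3959 -0.4138  0.011 ] turn [ 0.1142  0.3193 -0.1989] deg 70.8
shift [ 0.3959 -0.4138  0.011 ] turn [ 0.3988 -0.1426  0.6913] deg 145.9Traceback (most recent call last):
  File "<stdin>", line 10, in <module>
  File "scipy/spatial/transform/_rotation.pyx", line 1413, in scipy.spatial.transform._rotation.Rotation.from_euler
ValueError: Expected axis specification to be a non-empty string of upto 3 characters, got ZYZYZ
```

Run:
```python
from h import *
q=readout.read_state()['q']
E=lambda a,v:R.from_euler(a,v)
print((E('ZYZ',[q[0],q[1]+q[2],q[3]])*E('YZ',[q[4],q[5]+np.pi/2])).as_rotvec())
for s23 in (1.6,1.9,2.2):
  M=E('ZY',[-.4,s23]).as_matrix().T@Rdes(30)
  e=R.from_matrix(M).as_euler('ZYZ');e[2]-=np.pi/2;print(s23,e)
```

```text
[-3.09935287e+00 -5.03008798e-01  3.12762468e-04]
1.6 [1.04532671 1.41783225 0.05492172]
1.9 [ 1.1061217   1.27440505 -0.21567508]
2.2 [ 1.20944784  1.15306991 -0.50889774]
```

Emit:
apply_moves(
  plan=[
    [[0.2, -0.205, -0.03, 0.05, 0.14, -0.09, -1], [0.2, -0.205, -0.03, 0.05, 0.14, -0.09, -1], [0.2, -0.205, -0.03, 0.05, 0.14, -0.09, -1], [0.2, -0.205, -0.03, 0.05, 0.14, -0.09, -1], [0.2, -0.205, -0.03, 0.05, 0.14, -0.09, -1], [0.2, -0.205, -0.03, 0.05, 0.14, -0.09, -1], [0.2, -0.205, -0.03, 0.05, 0.14, -0.09, -1], [0.2, -0.205, -0.03, 0.05, 0.14, -0.09, -1]],
  ],
)

```text
time: 0.82
tool_pos: [0.3399, -0.3772, 0.2618]
tcp_rot: [-2.72, -0.861, -0.595]
wrist_force: [0.1, 0.2, -0.2]
width: 1.003
```

Run:
```python
from h import *
s=st(); goto((-230,0,200),Rdes(30))
```

```text
t 0.82 fix [-509.   -35.4  261.8] z [ 0.443 -0.088 -0.892] y [-0.366 -0.926 -0.091] q [-1.18  0.02  1.89  0.43  1.44 -0.32] wf [ 0.2 -0.  -0.2] w 1.0
shift [ 0.1879 -0.1293  0.1756] turn [ 0.0619  0.1789 -0.1083] deg 39.3
```

Emit:
apply_moves(
  plan=[
    [[0.188, -0.129, 0.176, 0.062, 0.179, -0.108, 0], [0.188, -0.129, 0.176, 0.062, 0.179, -0.108, 0], [0.188, -0.129, 0.176, 0.062, 0.179, -0.108, 0], [0.188, -0.129, 0.176, 0.062, 0.179, -0.108, 0], [0.188, -0.129, 0.176, 0.062, 0.179, -0.108, 0], [0.188, -0.129, 0.176, 0.062, 0.179, -0.108, 0], [0.188, -0.129, 0.176, 0.062, 0.179, -0.108, 0], [0.188, -0.129, 0.176, 0.062, 0.179, -0.108, 0]],
  ],
)

```text
time: 1.48
tool_pos: [0.4565, -0.122, 0.1951]
tcp_rot: [-2.07, -1.14, -1.19]
wrist_force: [-0.3, 0.3, 0.2]
width: 0.502
```

Run:
```python
from h import *
s=st(); cv2.imwrite("pics/w1.png",read_camera('wrist')[:,:,::-1]); goto((-230,0,200),Rdes(30))
c=cam('wrist',s)
print(proj(c,f2w([(-80,60,65),(-80,-60,65),(0,-60,65),(0,60,65),(-128,-79,81)])).round(0))
```

```text
t 1.48 fix [-230.8    1.3  195.1] z [ 0.866  0.004 -0.5  ] y [ 0.    -1.    -0.008] q [-0.96  0.14  2.19  0.93  1.47 -0.82] wf [0.1 0.4 0.2] w 0.5
shift [ 0.0046 -0.0003  0.0005] turn [-0.0006  0.0005 -0.0014] deg 0.3
[[205. 197.]
 [307. 196.]
 [301. 151.]
 [212. 152.]
 [333. 221.]]
```

View pics/w1.png

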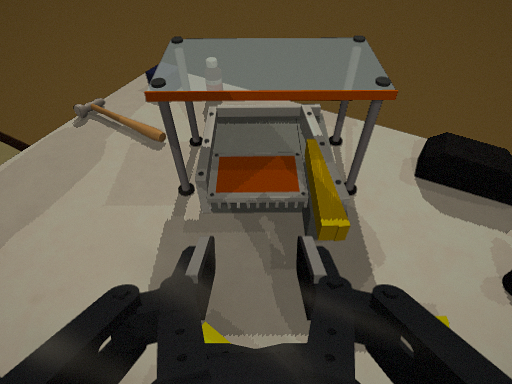

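Run:
```python
import cv2
a=cv2.imread("pics/w1.png")[90:250,150:390]; cv2.imwrite("pics/w1c.png",cv2.resize(a,None,fx=3.3,fy=3.3,interpolation=cv2.INTER_CUBIC))
```

```text
(no output)
```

View pics/w1c.png

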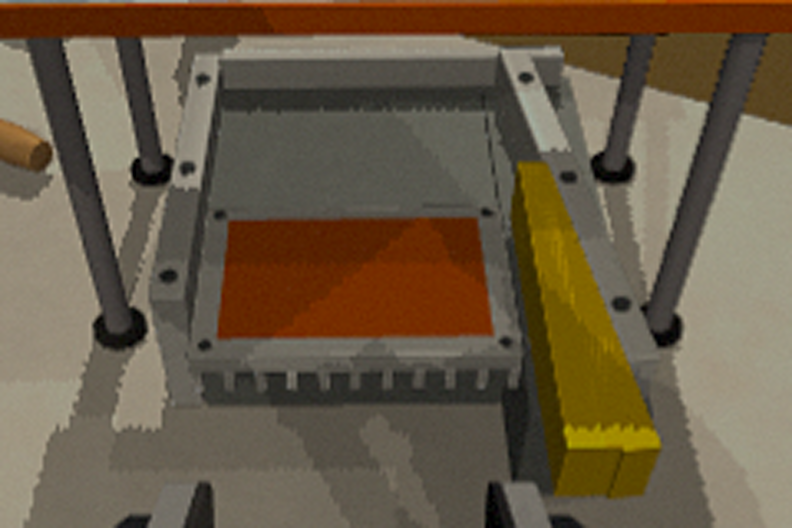

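```bash
cat >> h.py <<'E'
def rows(wps,s=None):
    "wps: list of (fixture P, alpha)"
    s=s or readout.read_state(); R0=R.from_rotvec(s['tcp_rot']).as_matrix()
    for P,a in wps:
        d=R0.T@(f2w(P)-s['tool_pos']); rv=R.from_matrix(R0.T@Rdes(a)).as_rotvec()/np.pi
        print(np.round(P,0),[float(x) for x in d.round(3)]+[float(x) for x in rv.round(3)])
def arc(th,y=-1,l=67,ext=4):
    t=np.radians(th); P=np.array([-8*min(1,th/45),45+8*np.clip((th-30)/40,0,1)])
    if th<30: C=P+80*np.array([-np.cos(t),np.sin(t)])+13*np.array([.866,-.5])
    else: C=P+l*np.array([-np.cos(t),np.sin(t)])
    T=C-[5.5,9.5]+ext*np.array([.866,-.5]); return (T[0],y,T[1])
E
python3 - <<'E'
from h import *
rows([((-190,-1,130),30),((-150,-1,60),30),((-115,-1,28),30),((-100,-1,26),30)])
for t in (0,10,20,30,45,60,75,90): print(t,np.round(arc(t)))
E
```

```text
[-190   -1  130] [-0.036, 0.001, 0.07, -0.001, 0.001, -0.001]
[-150   -1   60] [-0.076, 0.001, 0.14, -0.001, 0.001, -0.001]
[-115   -1   28] [-0.087, 0.001, 0.186, -0.001, 0.001, -0.001]
[-100   -1   26] [-0.081, 0.001, 0.2, -0.001, 0.001, -0.001]
0 [-71.  -1.  27.]
10 [-71.  -1.  41.]
20 [-70.  -1.  54.]
30 [-65.  -1.  67.]
45 [-57.  -1.  84.]
60 [-44.  -1.  98.]
75 [-27.  -1. 106.]
90 [-10.  -1. 108.]
```

Emit:
apply_moves(
  plan=[
    [[-0.018, 0.001, 0.035, 0, 0, 0, 0], [-0.036, 0.001, 0.07, 0, 0, 0, 0], [-0.056, 0.001, 0.105, 0, 0, 0, 0], [-0.076, 0.001, 0.14, 0, 0, 0, 0], [-0.082, 0.001, 0.165, 0, 0, 0, 0], [-0.087, 0.001, 0.186, 0, 0, 0, 0], [-0.081, 0.001, 0.2, 0, 0, 0, 0], [-0.081, 0.001, 0.2, 0, 0, 0, 0]],
  ],
)

```text
time: 2.2
tool_pos: [0.5295, -0.016, 0.0266]
tcp_rot: [-2.076, -1.144, -1.193]
wrist_force: [-0.2, -0.7, -0.1]
width: 0.498
```

Run:
```python
from h import *
s=st()
for n in('wrist','side'):
  a=read_camera(n)[:,:,::-1]
  if n=='side': a=cv2.resize(a[130:290,150:330],None,fx=3.7,fy=3.7,interpolation=cv2.INTER_CUBIC)
  cv2.imwrite(f"pics/{n}2.png",a)
rows([(arc(0),30)]+[(arc(t),30) for t in (5,10,15,20,25,30)])
```

```text
t 2.2 fix [-102.3   -4.3   26.6] z [ 0.864 -0.002 -0.503] y [-0.003 -1.    -0.002] q [-0.69  0.44  2.26  1.22  1.15 -1.09] wf [-0.7 -0.2 -0.1] w 0.5
[-71.  -1.  27.] [0.016, -0.005, 0.029, 0.001, 0.001, -0.0]
[-71.  -1.  34.] [0.022, -0.005, 0.025, 0.001, 0.001, -0.0]
[-71.  -1.  41.] [0.028, -0.005, 0.021, 0.001, 0.001, -0.0]
[-71.  -1.  48.] [0.034, -0.005, 0.018, 0.001, 0.001, -0.0]
[-70.  -1.  54.] [0.04, -0.005, 0.016, 0.001, 0.001, -0.0]
[-68.  -1.  61.] [0.047, -0.005, 0.014, 0.001, 0.001, -0.0]
[-65.  -1.  67.] [0.053, -0.005, 0.013, 0.001, 0.001, -0.0]
```

View pics/wrist2.png

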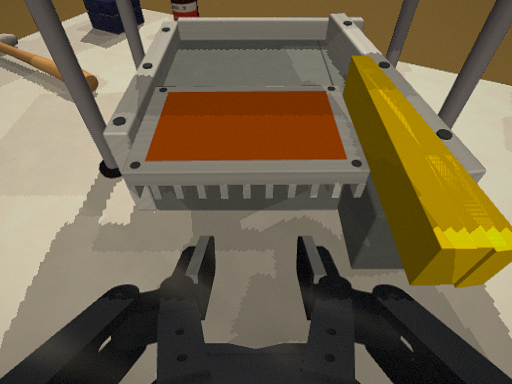

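View pics/side2.png

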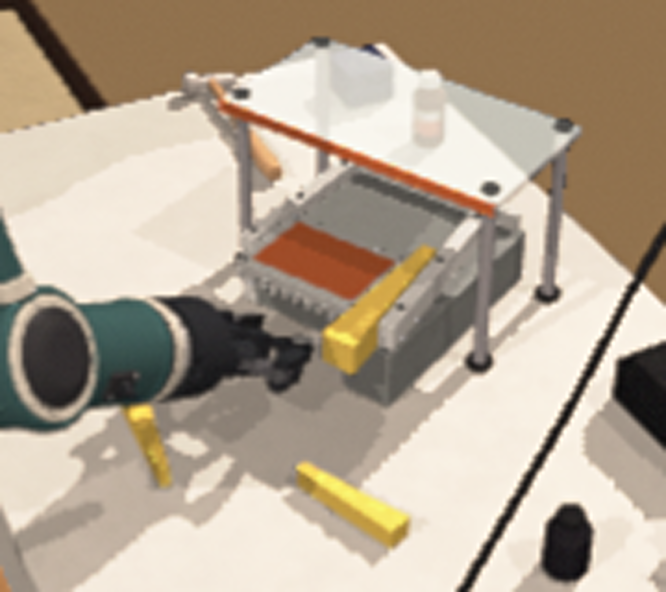

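Emit:
apply_moves(
  plan=[
    [[0.01, -0.005, 0.018, 0, 0, 0, 0], [0.016, -0.005, 0.029, 0, 0, 0, 0], [0.016, -0.005, 0.029, 0, 0, 0, 0], [0.022, -0.005, 0.025, 0, 0, 0, 0], [0.028, -0.005, 0.021, 0, 0, 0, 0], [0.034, -0.005, 0.018, 0, 0, 0, 0], [0.034, -0.005, 0.018, 0, 0, 0, 0], [0.034, -0.005, 0.018, 0, 0, 0, 0]],
  ],
)

```text
time: 2.97
tool_pos: [0.5429, 0.012, 0.0487]
tcp_rot: [-2.079, -1.145, -1.197]
wrist_force: [-0.8, -2.8, -0.4]
width: 0.502
```

```bash
cat >> h.py <<'E'
def look(k):
  for n in('wrist','side'):
    a=read_camera(n)[:,:,::-1]
    if n=='side': a=cv2.resize(a[140:250,180:320],None,fx=4.5,fy=4.5,interpolation=cv2.INTER_CUBIC)
    cv2.imwrite(f"pics/{n}{k}.png",a)
E
python3 - <<'E'
from h import *
s=st(); look(3)
rows([(arc(t),30) for t in (20,25,30,36,42,48,54,60,65,70,75)])
E
```

```text
t 2.97 fix [-71.4  -0.8  48.7] z [ 0.864 -0.006 -0.504] y [-0.005 -1.     0.002] q [-0.62  0.38  2.28  1.26  1.13 -1.04] wf [-2.9 -0.8 -0.4] w 0.5
[-70.  -1.  54.] [0.006, 0.0, -0.002, 0.002, 0.001, -0.001]
[-68.  -1.  61.] [0.013, 0.0, -0.003, 0.002, 0.001, -0.001]
[-65.  -1.  67.] [0.019, 0.0, -0.005, 0.002, 0.001, -0.001]
[-63.  -1.  74.] [0.027, 0.0, -0.006, 0.002, 0.001, -0.001]
[-59.  -1.  81.] [0.034, 0.0, -0.006, 0.002, 0.001, -0.001]
[-55.  -1.  87.] [0.042, 0.0, -0.005, 0.002, 0.001, -0.001]
[-49.  -1.  93.] [0.049, 0.0, -0.004, 0.002, 0.001, -0.001]
[-44.  -1.  98.] [0.057, 0.0, -0.001, 0.002, 0.001, -0.001]
[-38.  -1. 101.] [0.062, 0.0, 0.002, 0.002, 0.001, -0.001]
[-33.  -1. 104.] [0.068, 0.0, 0.005, 0.002, 0.001, -0.001]
[-27.  -1. 106.] [0.072, 0.0, 0.009, 0.002, 0.001, -0.001]
```

View pics/wrist3.png

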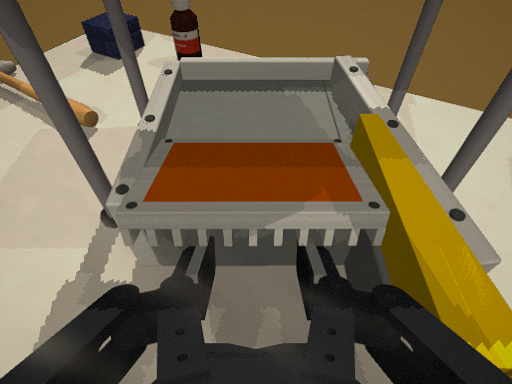

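View pics/side3.png

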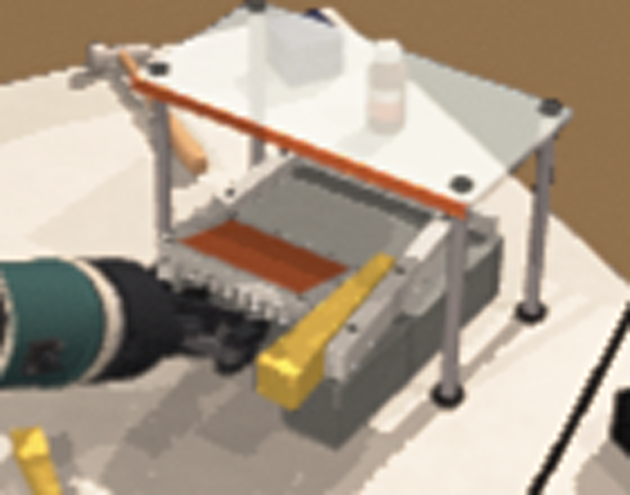

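Emit:
apply_moves(
  plan=[
    [[0.006, 0, -0.002, 0, 0, 0, 0], [0.013, 0, -0.003, 0, 0, 0, 0], [0.019, 0, -0.005, 0, 0, 0, 0], [0.027, 0, -0.006, 0, 0, 0, 0], [0.034, 0, -0.006, 0, 0, 0, 0], [0.042, 0, -0.005, 0, 0, 0, 0], [0.042, 0, -0.005, 0, 0, 0, 0], [0.042, 0, -0.005, 0, 0, 0, 0]],
  ],
)

```text
time: 3.73
tool_pos: [0.5518, 0.0277, 0.0875]
tcp_rot: [-2.077, -1.146, -1.196]
wrist_force: [-1.7, -2.3, 0.6]
width: 0.495
```

Run:
```python
from h import *
s=st(); look(4)
rows([(arc(t),30) for t in (54,60,65,70,75,80,85)])
```

```text
t 3.73 fix [-53.3   0.   87.5] z [ 0.864 -0.004 -0.503] y [-0.003 -1.     0.002] q [-0.58  0.3   2.28  1.26  1.14 -0.94] wf [-2.9  0.2  0.6] w 0.5
[-49.  -1.  93.] [0.007, 0.001, 0.001, 0.001, 0.001, -0.001]
[-44.  -1.  98.] [0.014, 0.001, 0.003, 0.001, 0.001, -0.001]
[-38.  -1. 101.] [0.02, 0.001, 0.006, 0.001, 0.001, -0.001]
[-33.  -1. 104.] [0.026, 0.001, 0.009, 0.001, 0.001, -0.001]
[-27.  -1. 106.] [0.03, 0.001, 0.013, 0.001, 0.001, -0.001]
[-22.  -1. 107.] [0.034, 0.001, 0.017, 0.001, 0.001, -0.001]
[-16.  -1. 108.] [0.038, 0.001, 0.022, 0.001, 0.001, -0.001]
```

View pics/wrist4.png

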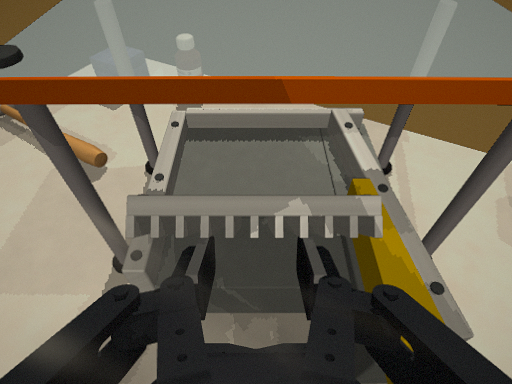

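View pics/side4.png

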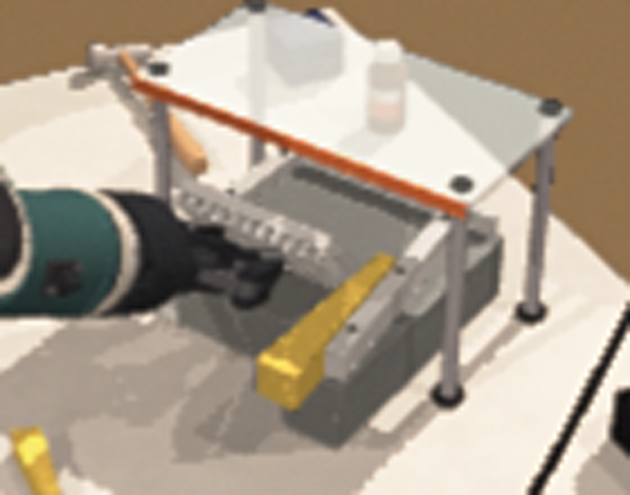

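Emit:
apply_moves(
  plan=[
    [[0.007, 0.001, 0.001, 0, 0, 0, 0], [0.014, 0.001, 0.003, 0, 0, 0, 0], [0.02, 0.001, 0.006, 0, 0, 0, 0], [0.026, 0.001, 0.009, 0, 0, 0, 0], [0.03, 0.001, 0.013, 0, 0, 0, 0], [0.034, 0.001, 0.017, 0, 0, 0, 0], [0.034, 0.001, 0.017, 0, 0, 0, 0], [0.034, 0.001, 0.017, 0, 0, 0, 0]],
  ],
)

```text
time: 4.5
tool_pos: [0.5694, 0.0542, 0.1077]
tcp_rot: [-2.077, -1.145, -1.195]
wrist_force: [-0.5, 0.0, 0.4]
width: 0.501
```

Run:
```python
from h import *
s=st(); look(5)
rows([((-16,-1,104),30),((-12,-1,98),30),((-6,-1,92),30),((0,-1,84),30)])
```

```text
t 4.5 fix [-21.5  -0.8 107.7] z [ 0.864 -0.003 -0.503] y [-0.003 -1.     0.   ] q [-0.51  0.26  2.27  1.29  1.12 -0.88] wf [-0.2  0.4  0.4] w 0.5
[-16  -1 104] [-0.0, 0.0, 0.007, 0.001, 0.001, -0.001]
[-12  -1  98] [-0.003, 0.0, 0.013, 0.001, 0.001, -0.001]
[-6 -1 92] [-0.005, 0.0, 0.022, 0.001, 0.001, -0.001]
[ 0 -1 84] [-0.009, 0.0, 0.031, 0.001, 0.001, -0.001]
```

View pics/wrist5.png

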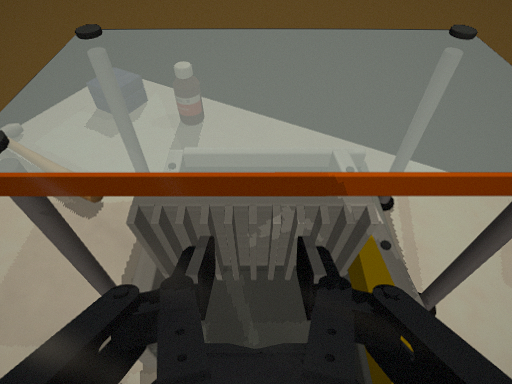

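View pics/side5.png

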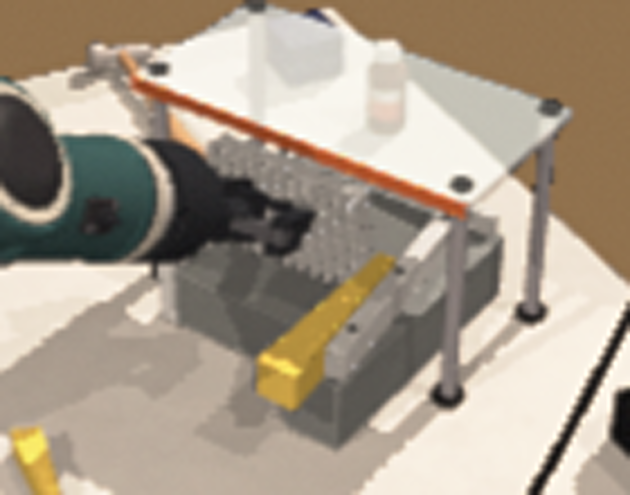

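Run:
```python
from h import *
rows([((x,-1,z),30) for x,z in [(-16,107),(-11,106),(-6,105),(-2,103),(2,100),(5,98)]])
```

```text
[-16  -1 107] [0.003, 0.0, 0.005, 0.001, 0.001, -0.001]
[-11  -1 106] [0.004, 0.0, 0.01, 0.001, 0.001, -0.001]
[ -6  -1 105] [0.006, 0.0, 0.015, 0.001, 0.001, -0.001]
[ -2  -1 103] [0.006, 0.0, 0.019, 0.001, 0.001, -0.001]
[  2  -1 100] [0.006, 0.0, 0.024, 0.001, 0.001, -0.001]
[ 5 -1 98] [0.005, 0.0, 0.028, 0.001, 0.001, -0.001]
```

Emit:
apply_moves(
  plan=[
    [[0.003, 0, 0.005, 0, 0, 0, 0], [0.004, 0, 0.01, 0, 0, 0, 0], [0.006, 0, 0.015, 0, 0, 0, 0], [0.006, 0, 0.019, 0, 0, 0, 0], [0.006, 0, 0.024, 0, 0, 0, 0], [0.006, 0, 0.024, 0, 0, 0, 0], [0.006, 0, 0.024, 0, 0, 0, 0], [0.006, 0, 0.024, 0, 0, 0, 0]],
  ],
)

```text
time: 5.27
tool_pos: [0.5819, 0.074, 0.1005]
tcp_rot: [-2.077, -1.144, -1.195]
wrist_force: [-0.6, -0.4, 0.5]
width: 0.502
```

Run:
```python
from h import *
s=st(); look(6)
```

```text
t 5.27 fix [  1.9  -0.9 100.5] z [ 0.864 -0.003 -0.503] y [-0.004 -1.    -0.   ] q [-0.46  0.28  2.27  1.33  1.08 -0.89] wf [-0.6  0.3  0.5] w 0.5
```

View pics/wrist6.png

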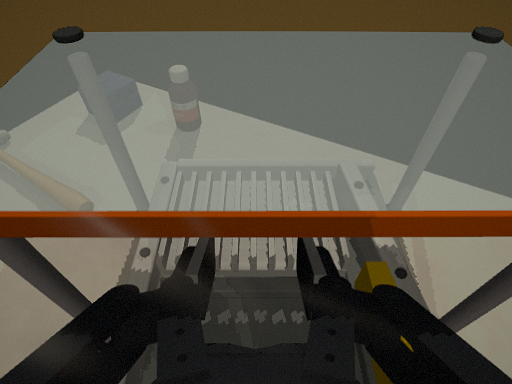

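View pics/side6.png

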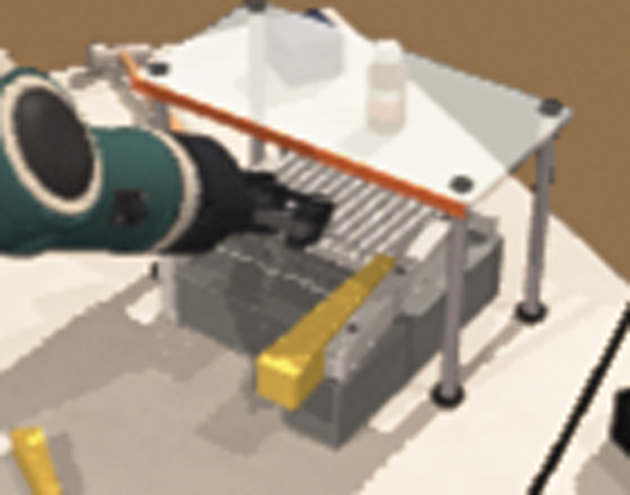

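Run:
```python
from h import *
rows([((x,y,z),30) for x,y,z in [(-40,-1,118),(-75,-10,140),(-110,-20,150),(-150,-40,150),(-190,-60,140),(-230,-68,130)]])
```

```text
[-40  -1 118] [-0.006, 0.0, -0.045, 0.001, 0.001, -0.001]
[-75 -10 140] [-0.005, 0.009, -0.086, 0.001, 0.001, -0.001]
[-110  -20  150] [-0.014, 0.019, -0.121, 0.001, 0.001, -0.001]
[-150  -40  150] [-0.034, 0.04, -0.156, 0.001, 0.001, -0.001]
[-190  -60  140] [-0.062, 0.06, -0.185, 0.001, 0.001, -0.001]
[-230  -68  130] [-0.091, 0.068, -0.215, 0.001, 0.001, -0.001]
```

Emit:
apply_moves(
  plan=[
    [[-0.003, 0, -0.022, 0, 0, 0, 0], [-0.006, 0, -0.045, 0, 0, 0, 0.3], [-0.005, 0.009, -0.086, 0, 0, 0, 1], [-0.014, 0.019, -0.121, 0, 0, 0, 1], [-0.034, 0.04, -0.156, 0, 0, 0, 1], [-0.062, 0.06, -0.185, 0, 0, 0, 1], [-0.09, 0.068, -0.215, 0, 0, 0, 1], [-0.09, 0.068, -0.215, 0, 0, 0, 1]],
  ],
)

```text
time: 6.03
tool_pos: [0.5159, -0.1644, 0.1303]
tcp_rot: [-2.085, -1.143, -1.197]
wrist_force: [0.6, 0.0, -0.3]
width: -0.002
```

Run:
```python
from h import *
s=st(); look(7)
c=cam('wrist',s); im=cv2.imread('pics/wrist7.png'); h=cv2.cvtColor(im,cv2.COLOR_BGR2HSV)
m=cv2.inRange(h,(20,120,60),(35,255,255)); cv2.imwrite('pics/m7.png',m)
n,l,stt,ce=cv2.connectedComponentsWithStats(m); print(stt[1:][stt[1:,4]>100])
rows([((-160,-69,70),30),((-145,-69,57.5),30)])
```

```text
t 6.03 fix [-235.1  -71.6  130.3] z [ 0.863 -0.01  -0.506] y [-0.01  -1.     0.003] q [-0.91  0.35  2.08  0.98  1.38 -0.89] wf [ 0.3 -0.5 -0.3] w -0.0
[[ 247   92   34  108 2604]
 [ 338  283   59   30  972]
 [  90  290   40   32  680]]
[-160  -69   70] [-0.016, -0.001, 0.092, 0.002, 0.001, -0.001]
[-145.  -69.   58.] [-0.02, -0.001, 0.112, 0.002, 0.001, -0.001]
```

View pics/wrist7.png

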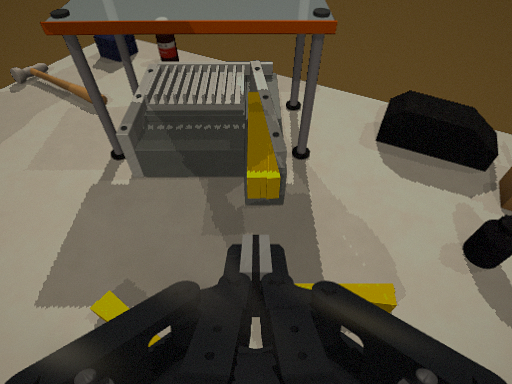

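View pics/side7.png

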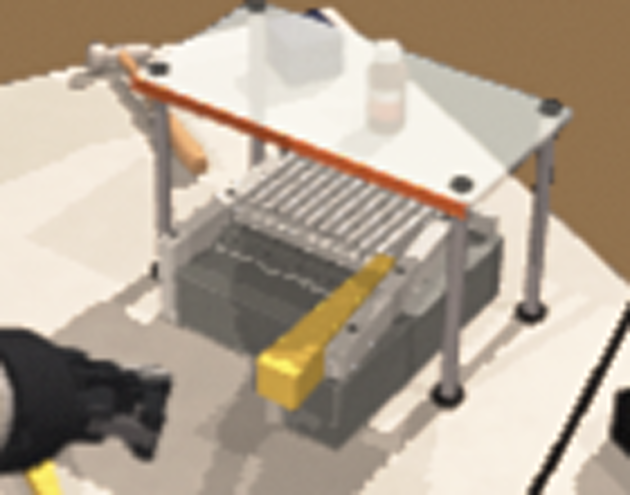

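Run:
```python
from h import *
a=cv2.imread("pics/wrist7.png")[50:210,110:330]; cv2.imwrite("pics/w7c.png",cv2.resize(a,None,fx=3.6,fy=3.6,interpolation=cv2.INTER_CUBIC))
c=cam('wrist',readout.read_state())
U=lambda x,y:(x/3.6+110-.4,y/3.6+50-.4)
print(proj(c,f2w([(12,63,53),(12,-57,53),(92,63,73),(92,-57,73),(12,63,73),(12,-57,73)]))*3.6-[396,180])
```

```text
[[133.74204607 226.11042422]
 [478.53577852 224.1059277 ]
 [168.38761435  61.77661315]
 [481.14708365  59.97793076]
 [118.05426985 175.05916742]
 [476.72951474 172.92968025]]
```

View pics/w7c.png

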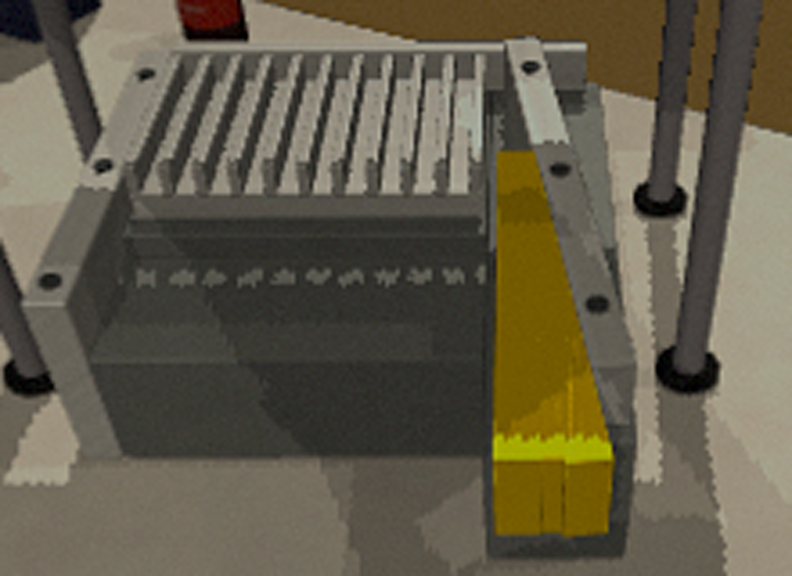

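Run:
```python
from h import *
c=cam('wrist',readout.read_state())
U=lambda x,y:(x/3.6+110-.4,y/3.6+50-.4)
for p in [(497,455),(612,455),(495,440),(611,440)]: print(w2f(plane(c,U(*p),.081)).round(1))
for p in [(495,533),(609,533)]: print(w2f(plane(c,U(*p),.053)).round(1))
rows([((-190,-70,90),30),((-160,-70,59),30),((-145,-70,57.5),30)])
```

```text
[-127.3  -64.8   81. ]
[-127.5  -92.8   81. ]
[-122.1  -64.2   81. ]
[-122.3  -92.9   81. ]
[-128.4  -63.7   53. ]
[-128.6  -93.6   53. ]
[-190  -70   90] [-0.014, 0.0, 0.057, 0.002, 0.001, -0.001]
[-160  -70   59] [-0.026, 0.0, 0.098, 0.002, 0.001, -0.001]
[-145.  -70.   58.] [-0.02, 0.0, 0.112, 0.002, 0.001, -0.001]
```

Run:
```python
from h import *
rows([((-190,-77,90),30),((-160,-77,59),30),((-145,-77,57.5),30),((-137,-77,57.5),30)])
```

```text
[-190  -77   90] [-0.014, 0.007, 0.057, 0.002, 0.001, -0.001]
[-160  -77   59] [-0.026, 0.007, 0.098, 0.002, 0.001, -0.001]
[-145.  -77.   58.] [-0.02, 0.007, 0.112, 0.002, 0.001, -0.001]
[-137.  -77.   58.] [-0.016, 0.007, 0.119, 0.002, 0.001, -0.001]
```

Emit:
apply_moves(
  plan=[
    [[-0.014, 0.006, 0.057, 0.002, 0.001, -0.001, 1], [-0.026, 0.006, 0.098, 0.002, 0.001, -0.001, 1], [-0.02, 0.006, 0.112, 0.002, 0.001, -0.001, 1], [-0.02, 0.006, 0.112, 0.002, 0.001, -0.001, 1], [-0.016, 0.006, 0.118, 0.002, 0.001, -0.001, 1], [-0.016, 0.006, 0.118, 0.002, 0.001, -0.001, 1], [-0.016, 0.006, 0.118, 0.002, 0.001, -0.001, 1], [-0.016, 0.006, 0.118, 0.002, 0.001, -0.001, 1]],
  ],
)

```text
time: 6.8
tool_pos: [0.5717, -0.0823, 0.059]
tcp_rot: [-2.07, -1.15, -1.196]
wrist_force: [0.8, -0.1, -0.4]
width: 0.001
```

Run:
```python
from h import *
st()
rows([((x,y,57.5),30) for x,y in [(-132,-77),(-125,-76),(-118,-75.5),(-111,-75),(-104,-74),(-97,-73),(-90,-72),(-83,-71)]])
```

```text
t 6.8 fix [-135.9  -75.3   59. ] z [ 0.866  0.001 -0.5  ] y [ 0.002 -1.     0.002] q [-0.73  0.46  2.11  1.14  1.22 -0.97] wf [ 0.3 -0.7 -0.4] w 0.0
[-132.  -77.   58.] [0.001, 0.002, 0.004, -0.0, 0.0, 0.001]
[-125.  -76.   58.] [0.004, 0.001, 0.01, -0.0, 0.0, 0.001]
[-118.  -76.   58.] [0.008, 0.0, 0.016, -0.0, 0.0, 0.001]
[-111.  -75.   58.] [0.011, -0.0, 0.022, -0.0, 0.0, 0.001]
[-104.  -74.   58.] [0.015, -0.001, 0.028, -0.0, 0.0, 0.001]
[-97. -73.  58.] [0.018, -0.002, 0.034, -0.0, 0.0, 0.001]
[-90. -72.  58.] [0.022, -0.003, 0.041, -0.0, 0.0, 0.001]
[-83. -71.  58.] [0.025, -0.004, 0.047, -0.0, 0.0, 0.001]
```

Emit:
apply_moves(
  plan=[
    [[0.001, 0.001, 0.004, 0, 0, 0, 1], [0.004, 0.001, 0.01, 0, 0, 0, 1], [0.008, 0, 0.016, 0, 0, 0, 1], [0.011, 0, 0.022, 0, 0, 0, 1], [0.013, 0, 0.025, 0, 0, 0, 1], [0.015, -0.001, 0.028, 0, 0, 0, 1], [0.017, -0.002, 0.031, 0, 0, 0, 1], [0.018, -0.002, 0.034, 0, 0, 0, 1]],
  ],
)

```text
time: 7.47
tool_pos: [0.5896, -0.0478, 0.0564]
tcp_rot: [-2.069, -1.15, -1.194]
wrist_force: [-20.1, -22.0, 13.5]
width: -0.002
```

Run:
```python
from h import *
st(); look(8)
rows([((x,y,57.5),30) for x,y in [(-95,-72.5),(-90,-72),(-86,-71.5),(-82,-71),(-78,-70),(-75,-70),(-72,-70),(-69,-70)]])
```

```text
t 7.47 fix [-97.3 -72.1  56.4] z [ 0.866  0.003 -0.501] y [ 0.003 -1.    -0.   ] q [-0.66  0.46  2.12  1.19  1.19 -0.96] wf [-29.3   5.3  13.5] w -0.0
[-95. -72.  58.] [0.002, 0.0, 0.002, -0.001, 0.0, 0.001]
[-90. -72.  58.] [0.005, -0.0, 0.006, -0.001, 0.0, 0.001]
[-86. -72.  58.] [0.007, -0.001, 0.01, -0.001, 0.0, 0.001]
[-82. -71.  58.] [0.009, -0.001, 0.013, -0.001, 0.0, 0.001]
[-78. -70.  58.] [0.011, -0.002, 0.017, -0.001, 0.0, 0.001]
[-75. -70.  58.] [0.012, -0.002, 0.019, -0.001, 0.0, 0.001]
[-72. -70.  58.] [0.014, -0.002, 0.022, -0.001, 0.0, 0.001]
[-69. -70.  58.] [0.015, -0.002, 0.024, -0.001, 0.0, 0.001]
```

View pics/wrist8.png

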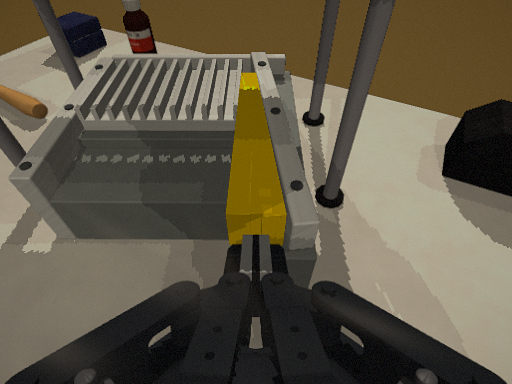

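View pics/side8.png

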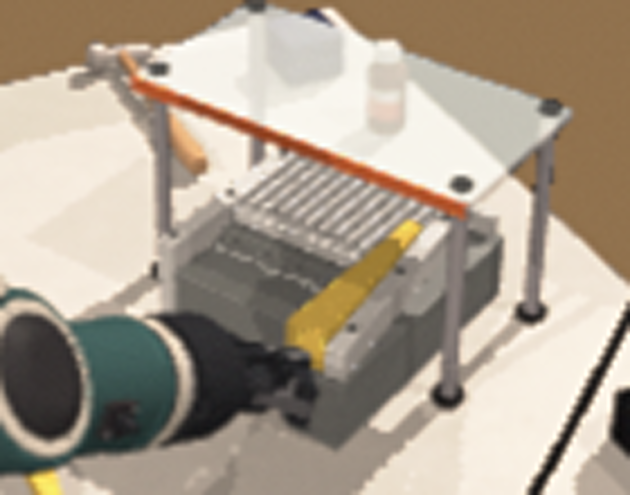

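Emit:
apply_moves(
  plan=[
    [[-0.002, 0, -0.004, 0, 0, 0, 1], [-0.003, 0, -0.006, 0, 0, 0, 1], [-0.003, 0, -0.006, 0, 0, 0, 1], [-0.001, 0, -0.003, 0, 0, 0, 1], [0.001, 0, 0.001, 0, 0, 0, 1], [0.002, 0, 0.002, 0, 0, 0, 1], [0.002, 0, 0.002, 0, 0, 0, 1], [0.002, 0, 0.002, 0, 0, 0, 1]],
  ],
)

```text
time: 8.23
tool_pos: [0.5903, -0.0481, 0.0566]
tcp_rot: [-2.074, -1.151, -1.192]
wrist_force: [-17.5, -18.6, 7.5]
width: 0.002
```

Run:
```python
from h import *
st(); look(9)
```

```text
t 8.23 fix [-97.1 -72.9  56.6] z [ 0.864  0.001 -0.504] y [ 0.002 -1.     0.001] q [-0.66  0.46  2.12  1.19  1.18 -0.96] wf [-25.    5.    7.5] w 0.0
```

View pics/wrist9.png

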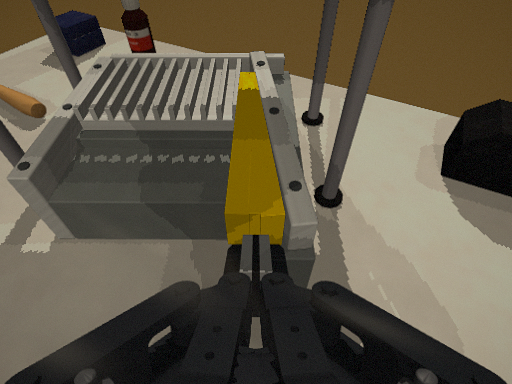

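Run:
```python
from h import *
a=cv2.imread("pics/wrist9.png")[40:250,0:330]; cv2.imwrite("pics/w9c.png",cv2.resize(a,None,fx=2.42,fy=2.42,interpolation=cv2.INTER_CUBIC))
a=read_camera('side')[150:235,200:310,::-1]; cv2.imwrite("pics/s9c.png",cv2.resize(a,None,fx=7,fy=7,interpolation=cv2.INTER_CUBIC))
s=readout.read_state();c=cam('wrist',s)
g=[(12,63,53),(12,-57,53),(12,63,73),(12,-57,73),(92,63,73),(92,-57,73),(0,0,53),(0,63,67),(-55,63,67)]
print((proj(c,f2w(g))*2.42-[0,97]).round(0).tolist())
```

```text
[[192.0, 217.0], [565.0, 217.0], [164.0, 163.0], [561.0, 163.0], [253.0, 42.0], [573.0, 42.0], [379.0, 240.0], [157.0, 203.0], [64.0, 337.0]]
```

View pics/w9c.png

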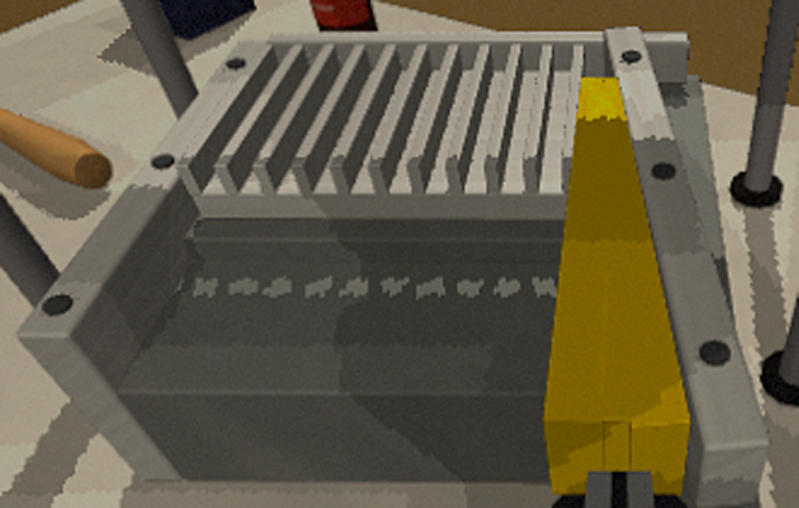

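View pics/s9c.png

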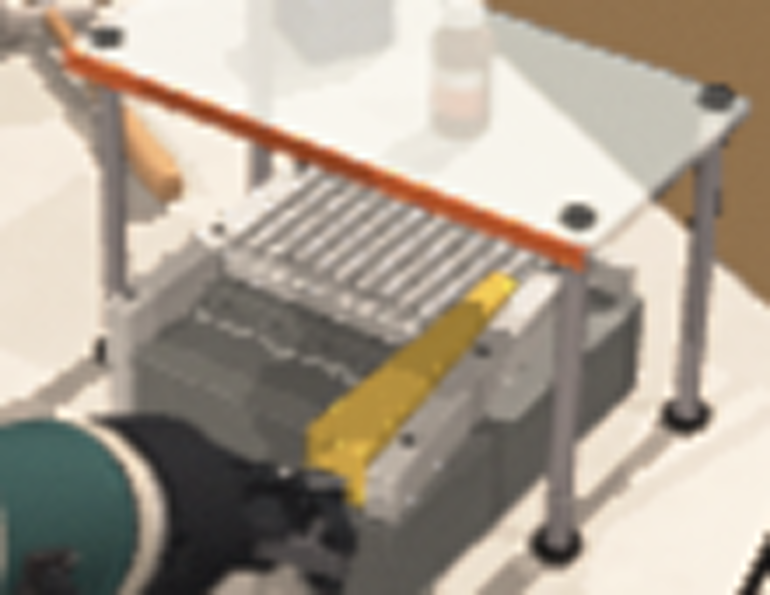

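Run:
```python
from h import *
s=readout.read_state();c=cam('wrist',s)
U=lambda x,y:(x/2.42-.3,y/2.42+40-.3)
for p,z in [((545,420),.081),((688,422),.081),((580,79),.081),((618,79),.081),((72,330),.067),((274,42),.067),((195,218),.053),((190,193),.063),((553,490),.053),((687,494),.053),((206,47),.067)]: print(p,w2f(plane(c,U(*p),z)).round(1))
```

```text
(545, 420) [-90.6 -59.6  81. ]
(688, 422) [-91.  -88.1  81. ]
(580, 79) [ 48.6 -61.3  81. ]
(618, 79) [ 48.7 -73.7  81. ]
(72, 330) [-52.3  62.4  67. ]
(274, 42) [106.2  61.9  67. ]
(195, 218) [11.8 62.3 53. ]
(190, 193) [11.2 59.3 63. ]
(553, 490) [-89.3 -59.3  53. ]
(687, 494) [-90.2 -89.9  53. ]
(206, 47) [102.1  87.3  67. ]
```

Run:
```python
from h import *
rows([((x,y,z),30) for x,y,z in [(-106,-72,58),(-110,-72,68),(-104,-72,68),(-97,-72,68),(-94,-72,68),(-91,-71.5,68)]])
```

```text
[-106  -72   58] [-0.003, -0.001, -0.008, -0.0, 0.001, 0.001]
[-110  -72   68] [0.003, -0.001, -0.017, -0.0, 0.001, 0.001]
[-104  -72   68] [0.006, -0.001, -0.012, -0.0, 0.001, 0.001]
[-97 -72  68] [0.01, -0.001, -0.006, -0.0, 0.001, 0.001]
[-94 -72  68] [0.011, -0.001, -0.003, -0.0, 0.001, 0.001]
[-91. -72.  68.] [0.013, -0.001, -0.0, -0.0, 0.001, 0.001]
```

Emit:
apply_moves(
  plan=[
    [[-0.005, 0, -0.012, 0, 0, 0, 1], [0.002, 0, -0.02, 0, 0, 0, 1], [0.003, 0, -0.018, 0, 0, 0, 1], [0.006, 0, -0.012, 0, 0, 0, 1], [0.01, 0, -0.006, 0, 0, 0, 1], [0.01, 0, -0.006, 0, 0, 0, 1], [0.01, 0, -0.006, 0, 0, 0, 1], [0.01, 0, -0.006, 0, 0, 0, 1]],
  ],
)

```text
time: 9.05
tool_pos: [0.591, -0.0448, 0.0686]
tcp_rot: [-2.068, -1.149, -1.193]
wrist_force: [0.4, -0.8, 0.2]
width: -0.0
```

Run:
```python
from h import *
st()
rows([((x,y,68),30) for x,y in [(-93,-72),(-89,-71.5),(-85,-71),(-81,-70.5),(-77,-70),(-73,-70),(-70,-70),(-67,-70)]])
```

```text
t 9.05 fix [-93.9 -71.7  68.6] z [ 0.866  0.004 -0.5  ] y [ 0.004 -1.    -0.001] q [-0.65  0.44  2.12  1.19  1.19 -0.94] wf [-0.4 -0.7  0.2] w -0.0
[-93 -72  68] [-0.0, 0.0, 0.001, -0.001, 0.0, 0.0]
[-89. -72.  68.] [0.002, -0.0, 0.005, -0.001, 0.0, 0.0]
[-85 -71  68] [0.004, -0.001, 0.008, -0.001, 0.0, 0.0]
[-81. -70.  68.] [0.006, -0.001, 0.011, -0.001, 0.0, 0.0]
[-77 -70  68] [0.008, -0.002, 0.015, -0.001, 0.0, 0.0]
[-73 -70  68] [0.01, -0.002, 0.018, -0.001, 0.0, 0.0]
[-70 -70  68] [0.011, -0.002, 0.021, -0.001, 0.0, 0.0]
[-67 -70  68] [0.013, -0.002, 0.024, -0.001, 0.0, 0.0]
```

Confirmed: the finger had been pressing against the slot floor's front face. Now pushing higher.

Emit:
apply_moves(
  plan=[
    [[0.001, 0, 0.003, 0, 0, 0, 1], [0.002, 0, 0.005, 0, 0, 0, 1], [0.003, 0, 0.0065, 0, 0, 0, 1], [0.004, 0, 0.008, 0, 0, 0, 1], [0.005, -0.001, 0.0095, 0, 0, 0, 1], [0.006, -0.001, 0.011, 0, 0, 0, 1], [0.007, -0.001, 0.013, 0, 0, 0, 1], [0.008, -0.001, 0.015, 0, 0, 0, 1]],
  ],
)

```text
time: 9.72
tool_pos: [0.5994, -0.0308, 0.0682]
tcp_rot: [-2.07, -1.148, -1.194]
wrist_force: [-0.2, -2.5, -0.1]
width: 0.004
```

Run:
```python
from h import *
st(); look(10)
rows([((x,y,68),30) for x,y in [(-75,-70),(-73,-70),(-71,-70),(-69,-70),(-67,-70),(-65,-70)]])
```

```text
t 9.72 fix [-77.6 -71.4  68.2] z [ 0.866  0.002 -0.5  ] y [ 0.002 -1.    -0.   ] q [-0.62  0.43  2.13  1.21  1.17 -0.94] wf [-2.2 -1.1 -0.1] w 0.0
[-75 -70  68] [0.001, -0.001, 0.002, -0.001, -0.0, 0.0]
[-73 -70  68] [0.002, -0.001, 0.004, -0.001, -0.0, 0.0]
[-71 -70  68] [0.003, -0.001, 0.006, -0.001, -0.0, 0.0]
[-69 -70  68] [0.004, -0.001, 0.007, -0.001, -0.0, 0.0]
[-67 -70  68] [0.005, -0.001, 0.009, -0.001, -0.0, 0.0]
[-65 -70  68] [0.006, -0.001, 0.011, -0.001, -0.0, 0.0]
```

View pics/wrist10.png

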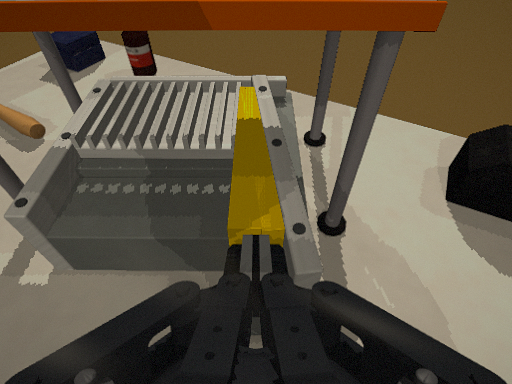

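Emit:
apply_moves(
  plan=[
    [[0.001, 0, 0.002, 0, 0, 0, 1], [0.002, -0.001, 0.004, 0, 0, 0, 1], [0.003, -0.001, 0.006, 0, 0, 0, 1], [0.004, -0.001, 0.007, 0, 0, 0, 1], [0.0045, -0.001, 0.008, 0, 0, 0, 1], [0.005, -0.001, 0.009, 0, 0, 0, 1], [0.0055, -0.001, 0.01, 0, 0, 0, 1], [0.0055, -0.001, 0.01, 0, 0, 0, 1]],
  ],
)

```text
time: 10.48
tool_pos: [0.6046, -0.0205, 0.0681]
tcp_rot: [-2.069, -1.149, -1.194]
wrist_force: [-0.9, -2.1, 1.0]
width: -0.003
```

Run:
```python
from h import *
st(); look(11)
```

```text
t 10.48 fix [-66.1 -70.3  68.1] z [ 0.866  0.003 -0.5  ] y [ 0.003 -1.    -0.   ] q [-0.6   0.43  2.13  1.23  1.16 -0.93] wf [-2.3 -0.4  1. ] w -0.0
```

View pics/wrist11.png

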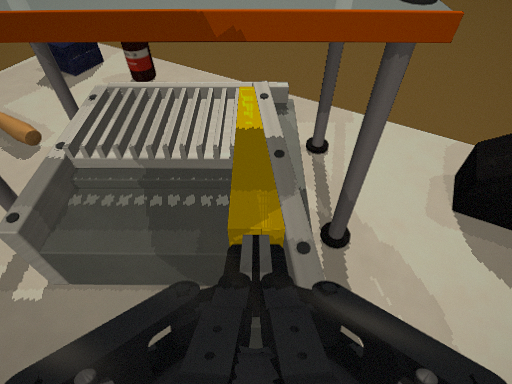

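Emit:
apply_moves(
  plan=[
    [[0.0005, 0, 0.0009, 0, 0, 0, 1], [0.001, 0, 0.0017, 0, 0, 0, 1], [0.0015, 0, 0.0026, 0, 0, 0, 1], [0.002, 0, 0.0035, 0, 0, 0, 1], [0.002, 0, 0.0035, 0, 0, 0, 1], [0.002, 0, 0.0035, 0, 0, 0, 1], [0.002, 0, 0.0035, 0, 0, 0, 1], [0.002, 0, 0.0035, 0, 0, 0, 1]],
  ],
)

```text
time: 11.25
tool_pos: [0.606, -0.019, 0.0679]
tcp_rot: [-2.072, -1.15, -1.194]
wrist_force: [-11.9, -13.8, 5.5]
width: 0.006
```

Run:
```python
from h import *
st()
```

```text
t 11.25 fix [-64.1 -70.7  67.9] z [ 0.865  0.001 -0.502] y [ 0.002 -1.     0.001] q [-0.6   0.43  2.13  1.23  1.16 -0.93] wf [-17.9   2.7   5.5] w 0.01
```

Emit:
apply_moves(
  plan=[
    [[-0.003, 0, -0.005, 0, 0, 0, 1], [-0.003, 0, -0.005, 0, 0, 0, 1], [-0.001, 0, -0.002, 0, 0, 0, 1], [0.0005, 0, 0.0009, 0, 0, 0, 1], [0.0005, 0, 0.0009, 0, 0, 0, 1], [0.0005, 0, 0.0009, 0, 0, 0, 1], [0.0005, 0, 0.0009, 0, 0, 0, 1], [0.0005, 0, 0.0009, 0, 0, 0, 1]],
  ],
)

```text
time: 11.92
tool_pos: [0.606, -0.0185, 0.0675]
tcp_rot: [-2.073, -1.15, -1.192]
wrist_force: [-19.8, -21.2, 8.6]
width: -0.002
```

Run:
```python
from h import *
st()
rows([((x,y,z),30) for x,y,z in [(-75,-70.5,69),(-95,-70,75),(-125,-65,95),(-160,-55,120),(-190,-45,150),(-200,-40,165)]])
```

```text
t 11.92 fix [-63.7 -70.5  67.5] z [ 0.864  0.002 -0.503] y [ 0.002 -1.     0.001] q [-0.6   0.43  2.13  1.23  1.16 -0.93] wf [-28.5   5.5   8.6] w -0.0
[-75. -70.  69.] [-0.004, -0.0, -0.011, -0.0, 0.001, 0.001]
[-95 -70  75] [-0.009, -0.001, -0.031, -0.0, 0.001, 0.001]
[-125  -65   95] [-0.007, -0.006, -0.067, -0.0, 0.001, 0.001]
[-160  -55  120] [-0.003, -0.016, -0.11, -0.0, 0.001, 0.001]
[-190  -45  150] [0.008, -0.026, -0.151, -0.0, 0.001, 0.001]
[-200  -40  165] [0.016, -0.031, -0.167, -0.0, 0.001, 0.001]
```

Emit:
apply_moves(
  plan=[
    [[-0.004, 0, -0.012, 0, 0, 0, 1], [-0.009, -0.001, -0.031, 0, 0, 0, 1], [-0.007, -0.006, -0.067, 0, 0, 0, 1], [-0.005, -0.01, -0.09, 0, 0, 0, 1], [-0.003, -0.016, -0.11, 0, 0, 0, 1], [0.008, -0.026, -0.151, 0, 0, 0, 1], [0.016, -0.031, -0.167, 0, 0, 0, 1], [0.016, -0.031, -0.167, 0, 0, 0, 1]],
  ],
)

```text
time: 12.58
tool_pos: [0.5092, -0.1179, 0.1686]
tcp_rot: [-2.071, -1.152, -1.199]
wrist_force: [1.3, -0.2, -0.3]
width: 0.003
```

Run:
```python
from h import *
s=st(); look(12)
a=cv2.imread("pics/wrist12.png")[60:260,100:340]; cv2.imwrite("pics/w12c.png",cv2.resize(a,None,fx=3,fy=3,interpolation=cv2.INTER_CUBIC))
c=cam('wrist',s)
g=[(12,63,53),(12,-57,53),(12,63,73),(12,-57,73),(92,63,73),(92,-57,73),(-60,-57,81),(-60,-86.5,81),(80,-57,81),(-55,63,67)]
print((proj(c,f2w(g))*3-[300,180]).round(0).tolist())
```

```text
t 12.58 fix [-199.4  -41.2  168.6] z [ 0.866 -0.001 -0.5  ] y [ 0.001 -1.     0.005] q [-0.87  0.23  2.14  1.    1.39 -0.84] wf [ 0.5 -1.3 -0.3] w 0.0
[[217.0, 277.0], [499.0, 278.0], [207.0, 240.0], [501.0, 241.0], [240.0, 132.0], [497.0, 133.0], [506.0, 354.0], [591.0, 354.0], [498.0, 132.0], [175.0, 369.0]]
```

View pics/w12c.png

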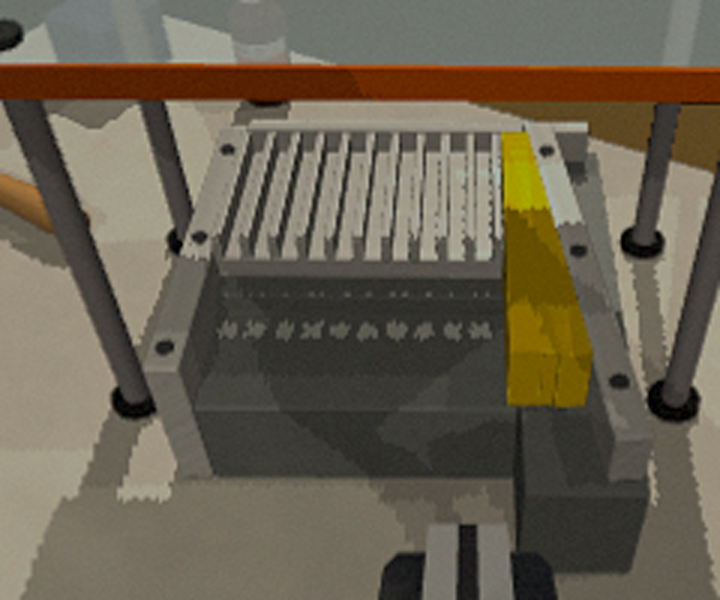

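View pics/side12.png

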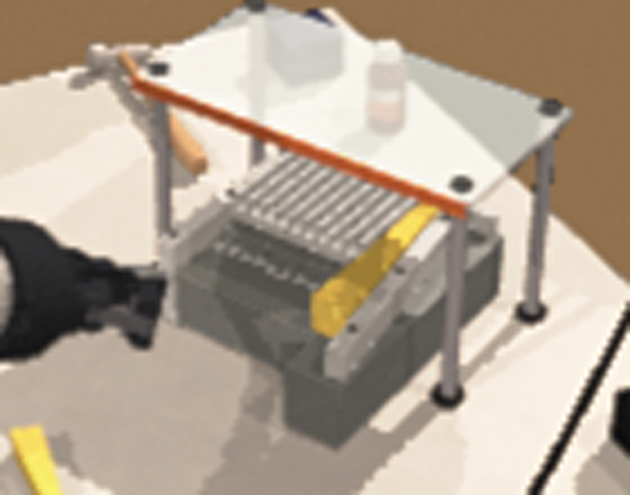

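Run:
```python
from h import *
print(bot.finish_job())
```

```text
the job is handed in; nothing more can be done
None
```

I tipped the heat sink over the step onto the raised bed. It now lies flat with its fins up, at about x 12 to 92. I then pushed the yellow wedge along its slot until it locked, and handed the job in at about 12.7 s.

- **Wedge:** in the last wrist view it sits about where expected, with its thick end near x -60. A final tap at about 28 N (more than the 15 to 20 N you suggested) moved it less than 0.5 mm.
- **Heat sink:** its edges match the predicted position against the fence to within a few pixels.
- **Clearance:** before hand-in, the gripper was backed well away and the wrist force was about 1 N. I did not move near either bottle. The red one still stood in place in the late views, but the last crops did not show the black one properly.
- **One hitch:** on the first wedge push the finger caught the front face of the slot floor, at about 25 to 29 N. I backed off, pushed about 10 mm higher, and the wedge then slid freely with about 2 N until it locked.

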